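# Setting blocks back in their rack, retaining slide home

## Task

Put the red and the yellow setting block back into their own slots of the rack, each in the slot behind the label plate of its colour, lying flat on the slot floor with its low toe pointing away from the robot like the blue one. Then slide the orange-gripped retaining slide to the left, all the way to its end stop, so that its tabs hold down the toes. Leave the blue block in its slot, and leave the bottle, caps and screwdriver beside the rack where they are.

Things in the scene. Friction and masses are not known exactly. Their poses are not given: they have to be found in the camera images.
- rack: Fixed storage rack: black base plate 205 x 256 x 8 mm with three open-topped slots side by side, 72 mm apart, running along x, each framed by aluminium rails 10 mm high (inside 32 mm wide, 116 mm long). Origin at table height; the middle slot's centre is at x = -5 mm, y = 0. x points away from the robot along the slots, y along the row, z up.
- lock (a joint): Retaining slide: steel bar along the slots' far end with three 18 mm wide tabs, 31 to 36 mm above the table. 0 m = open (each tab 36 mm to -y of a slot's middle), 0.036 = end stop, locked (tabs over the blocks' toes). Grows towards the rack's +y (left seen from the robot). Moves with 2 N, stays where left. Tabs pass over toes, not over the tall part of a block.
- lock_grip (a point): Middle of the slide's orange ribbed upright grip, 14 mm thick (rack's x), 26 mm long (rack's y). Its top is 12 mm above this point, its foot (on the bar) 22 mm below. This point is 60 mm above the table and moves with the slide; axes as the rack's.
- red_block: Red setting block: aluminium, 110 mm long (x), 26 wide (y), 0.2 kg. Tall part 44 mm high from x = -55 to +21, its top 10 mm red plastic with 1 black dot; low toe 12 mm high from x = +21 to +55. Grip across the width at x = -17. Origin: centre of the underside of the 110 x 26 footprint; x points to the toe, z up. Lies upright on the table beside the rack.
- red_block_toe (a point): End of the toe of the red block, at underside height, 55 mm along +x from its origin.
- red_label: Red label plate, 30 x 44 x 4 mm, 1 black dot, fixed at the robot's end of the red block's slot. Its origin is not on the plate but 84 mm to +x of it: the centre of the slot's floor, 8 mm above the table, where the block's origin belongs. Axes as the rack's. Rails rise 10 mm above the floor. The labels' order on the rack varies.
- red_slot_toe (a point): Point on the floor of the red slot, 55 mm along +x from its centre, where the end of the toe belongs.
- yellow_block: Yellow setting block: aluminium, 110 mm long (x), 26 wide (y), 0.2 kg. Tall part 44 mm high from x = -55 to +21, its top 10 mm yellow plastic with 2 black dots; low toe 15 mm high from x = +21 to +55. Grip across the width at x = -17. Origin: centre of the underside of the 110 x 26 footprint; x points to the toe, z up. Lies upright on the table beside the rack.
- yellow_block_toe (a point): End of the toe of the yellow block, at underside height, 55 mm along +x from its origin.
- yellow_label: Yellow label plate, 30 x 44 x 4 mm, 2 black dots, fixed at the robot's end of the yellow block's slot. Its origin is not on the plate but 84 mm to +x of it: the centre of the slot's floor, 8 mm above the table, where the block's origin belongs. Axes as the rack's. Rails rise 10 mm above the floor. The labels' order on the rack varies.
- yellow_slot_toe (a point): Point on the floor of the yellow slot, 55 mm along +x from its centre, where the end of the toe belongs.
- blue_block: Blue setting block: aluminium, 110 mm long (x), 26 wide (y), 0.2 kg. Tall part 44 mm high from x = -55 to +21, its top 10 mm blue plastic with 3 black dots; low toe 18 mm high from x = +21 to +55. Grip across the width at x = -17. Origin: centre of the underside of the 110 x 26 footprint; x points to the toe, z up. Lies in its slot.
- blue_block_toe (a point): End of the toe of the blue block, at underside height, 55 mm along +x from its origin.
- blue_label: Blue label plate, 30 x 44 x 4 mm, 3 black dots, fixed at the robot's end of the blue block's slot. Its origin is not on the plate but 84 mm to +x of it: the centre of the slot's floor, 8 mm above the table, where the block's origin belongs. Axes as the rack's. Rails rise 10 mm above the floor. The labels' order on the rack varies.
- blue_slot_toe (a point): Point on the floor of the blue slot, 55 mm along +x from its centre, where the end of the toe belongs.
- bottle: Bystander: black bottle standing on the table, 58 mm in diameter, 281 mm high; origin at the centre of its underside.
- screwdriver: Bystander: black-handled screwdriver lying on the table, 101 x 164 x 25 mm; origin at the centre of its underside.
- cap_l0: Bystander: black bottle cap on the table, 37 mm in diameter, 26 mm high; origin at the centre of its underside.
- cap_l1: Bystander: black bottle cap on the table, 37 mm in diameter, 26 mm high; origin at the centre of its underside.
Not all that is in view belongs to the job. What is shaped like the yellow_block but pink is not meant. Leave any pink or turquoise look-alike of the red_block alone.

How it is judged:
On the way, in this order (a step that is already met when the one before it is completed fails the run):
1. the red, yellow and blue blocks all lie flat in their own slots, toes away from the robot, with the retaining slide still open (below 15 mm) (horizontal distance between red_block and red_label below 0.006 m and z of red_block in the frame of red_label between -0.003 and 0.003 m and horizontal distance between red_block_toe and red_slot_toe below 0.008 m and angle between each of red_block, yellow_block, blue_block's own z axis and vertical below 0.06 rad and horizontal distance between yellow_block and yellow_label below 0.006 m and z of yellow_block in the frame of yellow_label between -0.003 and 0.003 m and horizontal distance between yellow_block_toe and yellow_slot_toe below 0.008 m and horizontal distance between blue_block and blue_label below 0.006 m and z of blue_block in the frame of blue_label between -0.003 and 0.003 m and horizontal distance between blue_block_toe and blue_slot_toe below 0.008 m and value of joint lock below 0.015 m), for 0.2 s.
2. the retaining slide is at its end stop (value of joint lock above 0.033 m), for 0.2 s.
At the end, for the whole second after the job is handed in: Each of the three blocks lies at rest in the slot of its own colour: origin within 6 mm horizontally and 3 mm in height of the slot's centre on its floor, toe end within 8 mm of the slot's toe point, upright within 0.06 rad; and the retaining slide is within 3 mm of its end stop (above 33 of 36 mm) (horizontal distance between red_block and red_label below 0.006 m and z of red_block in the frame of red_label between -0.003 and 0.003 m and horizontal distance between red_block_toe and red_slot_toe below 0.008 m and angle between each of red_block, yellow_block, blue_block's own z axis and vertical below 0.06 rad and horizontal distance between yellow_block and yellow_label below 0.006 m and z of yellow_block in the frame of yellow_label between -0.003 and 0.003 m and horizontal distance between yellow_block_toe and yellow_slot_toe below 0.008 m and horizontal distance between blue_block and blue_label below 0.006 m and z of blue_block in the frame of blue_label between -0.003 and 0.003 m and horizontal distance between blue_block_toe and blue_slot_toe below 0.008 m and value of joint lock above 0.033 m and linear speed of each of red_block, yellow_block, blue_block below 0.02 m/s); the robot touches nothing.
It fails at once if the bottle is moved more than 30 mm or upset (distance of bottle from where it was at the start of the episode above 0.03 m or angle between bottle's own z axis and vertical above 0.5 rad).
It fails at once if the screwdriver is moved more than 30 mm or upset (distance of screwdriver from where it was at the start of the episode above 0.03 m or angle between screwdriver's own z axis and vertical above 0.5 rad).
It fails at once if the first cap is moved more than 30 mm or upset (distance of cap_l0 from where it was at the start of the episode above 0.03 m or angle between cap_l0's own z axis and vertical above 0.5 rad).
It fails at once if the second cap is moved more than 30 mm or upset (distance of cap_l1 from where it was at the start of the episode above 0.03 m or angle between cap_l1's own z axis and vertical above 0.5 rad).
It fails at once if the blue block is moved more than 15 mm (distance of blue_block from where it was at the start of the episode above 0.015 m).
It also fails if it takes over 66 s, if anything falls off the work surface, if the arm or the gripper's body presses on something with over 40 N, if the wrist force passes 120 N, or if a joint passes its speed limit or range.

## Robot

A 6-joint arm with a two-finger parallel gripper is mounted at the origin on a cart in front of the work surface, level with it; the furniture and walls round the work are solid. World frame = base frame: x ahead of the robot, y to its left, z up, the work surface at z = 0. Lengths are in m, angles in rad, forces in N, time in s.
With the tool pointing down it reaches from about 0.375 to 0.975 m from the base axis. Payload 3.8 kg.
Tool frame: the origin (TCP) lies at the very end of the fingers, on their centre line; the grasp point (between the pads) lies 19 mm behind it (bot.pinch_z is the distance from the TCP to the grasp point, in m); x points along the fingers, y is the direction in which the jaws open and shut, and the axes are right-handed (so a half turn about x gives the same grasp; the last joint's range is limited). The gripper opens to 85 mm and grips with 20 to 120 N. Pads are 22 mm wide; open, the fingers measure 114 mm over their backs; the gripper's body (76 mm by 85 mm) begins 54 mm behind the grasp point. The pads swing forward as they close: fully open they stand 13 mm farther back than shut.
Start: joints at [-1.165, 0.264, 1.604, -0, 1.274, -0.037], TCP at [0.289, -0.61, 0.208] pointing down, gripper open.
Joint ranges: [-2.63, 2.63], [-0.94, 2.18], [0.31, 2.57], [-1.31, 4.45], [0, 2.66], [-2.55, 2.55]. Speed limits (rad/s): [2.57, 2.57, 3.14, 3.14, 3.14, 3.14].

## Interface

Orientations are given as a rotation vector (axis times angle).
In Python, from workcell import monitor, imaging, finish_job, bot gives the robot as it stands.
- The arm moves only by the tool jog_arm, never from a script. Its argument "rows" is a list of rows, each a list of 7 numbers: the shift along the tool's x, y, z in m, then the turn, a rotation vector about the tool's x, y, z in rad, then the opening in per cent of the stroke, from 0 (shut) to 100 (fully open). A call has 1 to 20 rows; each row is the pose to reach, as a shift and turn from the pose measured when the call began, along the tool's axes at that moment; what a row does not reach only later rows make up. A row lasts 1/10 s, in which the tool goes at most 50 mm and 8.59 degrees, less where a joint would pass 70% of its speed; a pose out of reach is approached as far as the arm can. A call with a gripper value outside its range is refused whole. The fingers move at their own pace and stop on an object; "force" is the grip in N (left out, the last holds). Time passes only in rows, so rows that repeat a pose let the fingers close. It gives the time, the measured TCP pose, the force and the opening at its end, in the units of the state.
- monitor.read_state(): the state, without advancing time (a new reading comes with each control period).
- imaging.read_camera(name): name is "scene" or "top"; returns the picture (480x640x3 uint8, blue, green, red); there is no depth.
- imaging.camera_params(name): a dict with "fx", "fy", "cx", "cy" (pixels), "T" (4x4, takes a point from camera to world coordinates). Camera axes: x right, y down, z forward; pixel columns grow to the right and rows downward; lengths in m; the calibration is good to about 2 mm. A picture is of the moment at which its call begins. camera_params takes no time and is no camera call.
- finish_job(): hands the job in, once; it reports no verdict.
The state is a dict: "time": time; "q": joint angles; "joint_vel": joint speeds; "joint_torque": joint torques, N m; "tool_pos": TCP position; "tcp_rot": TCP orientation; "wrist_force": force on the tool from outside, world axes, zero at the start; "torque": the same for the moment, N m; "width": opening from 0.0 (shut) to 1.0 (fully open).
Only numpy, scipy, OpenCV 4.12 (cv2) and the standard library are available. Lean on these libraries where they do the work, as an engineer would, in place of code of your own. Each camera call takes 0.05 s, during which the arm holds its last target. There are 200 camera calls.

## Working session

There is one attempt and no reset: what is moved stays moved. The work goes in short steps, Python scripts to look and compute and a tool call to move; the robot and the scene stay as the last step left them, time stands still between calls to the robot, and variables do not carry over. Pictures are saved under pics/ and viewed, about 8 in all and at most 12, crops included, and the job is handed in when it is done.

Besides the shell and the picture viewer there is one more tool, called after "Call:" as name(argument=value, ...) on one line, values as JSON. jog_arm: Moves the arm, as the interface text tells. Its arguments: {"type":"object","properties":{"rows":{"type":"array","items":{"type":"array","items":{"type":"number"}}},"force":{"type":"number"}},"required":["rows"]}

```bash
ls; mkdir -p pics; python3 - <<'E'
from workcell import monitor, imaging, bot
import cv2
print(monitor.read_state()); print([a for a in dir(bot) if a[0]!='_'])
for n in("scene","top"):
    cv2.imwrite(f"pics/{n}0.png",imaging.read_camera(n)); print(imaging.camera_params(n))
E
```

```text
pics
{'time': 0.0, 'q': array([-1.16488514e+00,  2.64760429e-01,  1.60539037e+00,  1.49348989e-05,
        1.27370238e+00, -3.68846990e-02]), 'joint_vel': array([-0.00016072, -0.00057573, -0.00014269, -0.00088848,  0.00064868,
        0.00082729]), 'joint_torque': array([ 1.30152605e-05, -5.15116417e+01, -3.67315793e+01, -2.05498659e-04,
        1.28521599e-02,  2.37003871e-05]), 'tool_pos': array([ 0.28891495, -0.60916701,  0.20694835]), 'tcp_rot': array([ 1.9765436 ,  0.44723669, -1.97735558]), 'wrist_force': array([ 0.12249418,  0.77852831, -0.27105046]), 'torque': array([ 0.01396367,  0.00535796, -0.03868827]), 'width': 1.0015450762284768}
['MotionError', 'pinch_z']
{'fx': 503.2845973581001, 'fy': 503.2845973581001, 'cx': 317.82361300599445, 'cy': 244.01029842383414, 'T': array([[-0.87533116, -0.36960706,  0.31174666, -0.01592722],
       [-0.48324043,  0.64663982, -0.59019965,  1.21781841],
       [ 0.01655415, -0.66726874, -0.74463306,  1.38515554],
       [ 0.        ,  0.        ,  0.        ,  1.        ]])}
{'fx': 584.0410490476443, 'fy': 584.0410490476443, 'cx': 319.4792996485743, 'cy': 232.8618457306227, 'T': array([[ 1.54988964e-03, -9.97304538e-01,  7.33570474e-02,
         4.05005628e-01],
       [-9.99955703e-01, -2.22668355e-03, -9.14514218e-03,
         2.00534422e-01],
       [ 9.28383472e-03, -7.33396240e-02, -9.97263812e-01,
         1.75212411e+00],
       [ 0.00000000e+00,  0.00000000e+00,  0.00000000e+00,
         1.00000000e+00]])}
```

View pics/scene0.png

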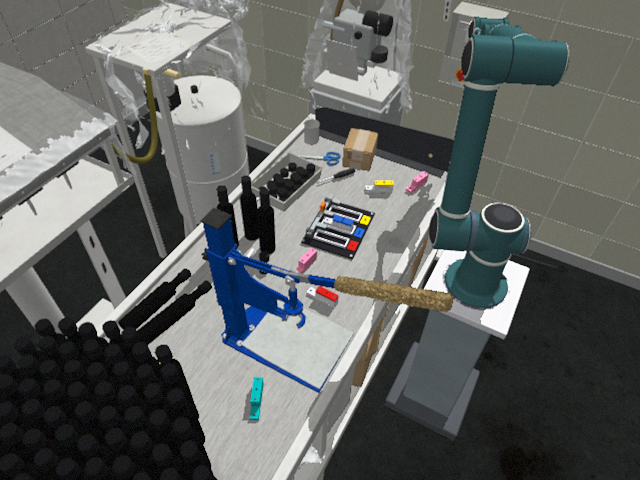

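View pics/top0.png

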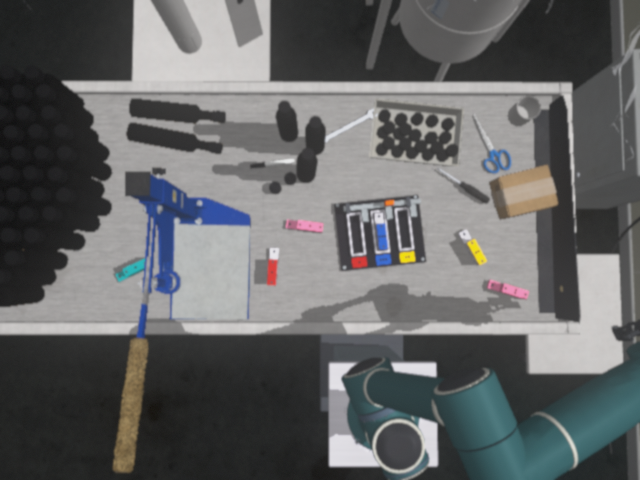

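The top view shows a red block at (273,266) and a yellow one at (471,247). The look-alikes are pink at (303,226) and (508,289), and turquoise at (130,268). The rack is at (380,232), with labels from left to right red, blue, yellow. I'll confirm this in an enlarged crop.

```bash
python3 - <<'E'
import cv2
a=cv2.imread("pics/top0.png")
c=cv2.resize(a[190:290,250:350],None,fx=5,fy=5,interpolation=cv2.INTER_CUBIC)
r=cv2.resize(a[190:280,330:430],None,fx=8,fy=8,interpolation=cv2.INTER_CUBIC)[:600]
y=cv2.resize(a[215:275,440:500],None,fx=5,fy=5,interpolation=cv2.INTER_CUBIC)
rd=cv2.resize(a[240:290,250:310],None,fx=5,fy=5,interpolation=cv2.INTER_CUBIC)
import numpy as np
p=np.zeros((300,600,3),np.uint8); p[:,:300]=y; p[:250,300:]=rd
cv2.imwrite("pics/blocks.png",p); 
cv2.imwrite("pics/rack.png",cv2.resize(a[190:275,330:430],None,fx=7,fy=7,interpolation=cv2.INTER_CUBIC))
E
```

```text
(no output)
```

View pics/blocks.png

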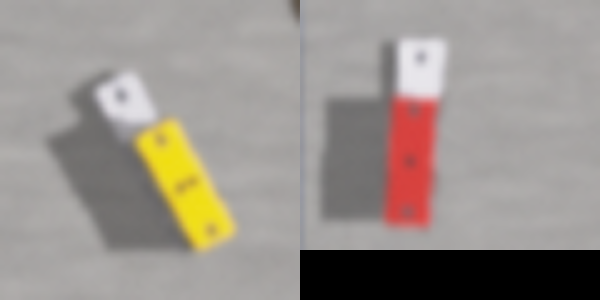

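View pics/rack.png

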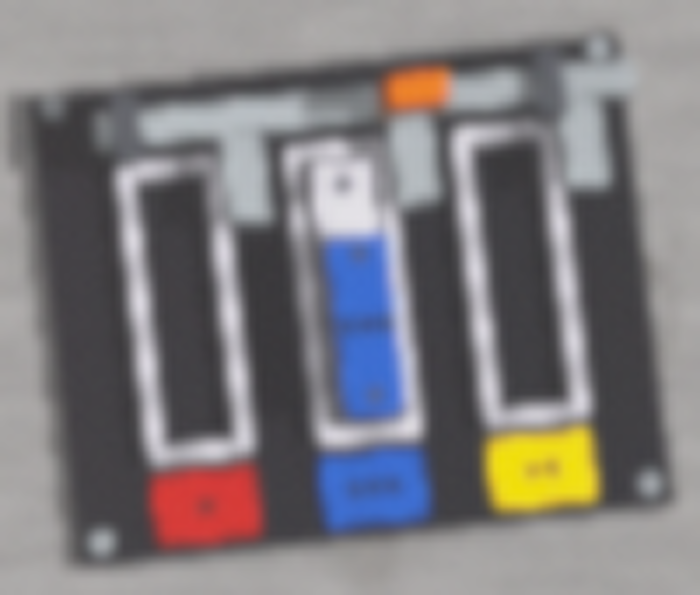

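```bash
cat > fit.py <<'E'
import numpy as np, cv2
from scipy.optimize import minimize
from workcell import imaging
S=4
HUE={'red':(-8,8),'yellow':(22,36),'blue':(105,122),'orange':(9,19)}
def mask(img,col,roi,smin):
    x0,y0,x1,y1=roi
    h=cv2.cvtColor(cv2.resize(img[y0:y1,x0:x1],None,fx=S,fy=S,interpolation=cv2.INTER_CUBIC),cv2.COLOR_BGR2HSV).astype(int)
    H=h[...,0]; H=np.where(H>170,H-180,H) if col=='red' else H
    return ((H>=HUE[col][0])&(H<=HUE[col][1])&(h[...,1]>smin)&(h[...,2]>70)).astype(np.float32)
def proj(P,cam):
    p=imaging.camera_params(cam); T=p['T']
    c=(np.asarray(P)-T[:3,3])@T[:3,:3]
    return np.c_[p['fx']*c[:,0]/c[:,2]+p['cx'],p['fy']*c[:,1]/c[:,2]+p['cy']]
def box(pose,b):
    x,y,a=pose; c,s=np.cos(a),np.sin(a)
    return np.array([[x+c*u-s*v,y+s*u+c*v,w] for u in b[0:2] for v in b[2:4] for w in b[4:6]])
def fit(items,cam,img,p0,roi,smin=130):
    """items: list of (colour, box in local frame). Fits x,y,yaw."""
    ms={c:mask(img,c,roi,smin) for c,_ in items}
    def cost(p):
        e=0
        for c in ms:
            r=np.zeros_like(ms[c])
            for cc,b in items:
                if cc==c:
                    q=(proj(box(p,b),cam)-np.array(roi[:2])+.5)*S-.5
                    cv2.fillConvexPoly(r,np.round(cv2.convexHull(q.astype(np.float32))*16).astype(np.int32),1,cv2.LINE_AA,4)
            r=cv2.GaussianBlur(r,(0,0),3); e+=np.abs(r-cv2.GaussianBlur(ms[c],(0,0),3)).sum()/max(1,ms[c].sum())
        return e/len(ms)
    best=None
    for k in range(3):
        sx=np.array(p0)+np.array([[0,0,0],[.02,0,0],[0,.02,0],[0,0,.15]])
        r=minimize(cost,p0,method='Nelder-Mead',options=dict(initial_simplex=sx,xatol=1e-5,fatol=1e-5)); p0=r.x
    return r.x,r.fun
BLK=lambda z=0:[-.055,.021,-.013,.013,z+.034,z+.044]
def label(y): return [-.005-.084-.015,-.005-.084+.015,y-.022,y+.022,.008,.012]
RACK=[('red',label(.072)),('blue',label(0)),('yellow',label(-.072))]
def world(uv,cam,z):
    p=imaging.camera_params(cam);T=p['T']
    d=T[:3,:3]@[(uv[0]-p['cx'])/p['fx'],(uv[1]-p['cy'])/p['fy'],1]; return T[:3,3]+d*(z-T[2,3])/d[2]
E
python3 - <<'E'
from fit import *
t,s=cv2.imread("pics/top0.png"),cv2.imread("pics/scene0.png")
np.set_printoptions(precision=4,suppress=True)
pr,py,pk=world((273,266),'top',.04),world((476,250),'top',.04),world((381,233),'top',.01)
print(pr,py,pk)
r=lambda x,y,d:(x-d,y-d,x+d,y+d)
def both(n,items,p0,rt,rs):
    for cam,im,roi in(('top',t,rt),('scene',s,rs)):
        print(n,cam,*fit(items,cam,im,p0,roi))
both('red',[('red',BLK())],[pr[0],pr[1],0],r(273,266,28),r(324,294,24))
both('yel',[('yellow',BLK())],[py[0],py[1],.5],r(475,247,28),r(383,185,22))
both('rack',RACK,[pk[0],pk[1],.1],(345,240,430,275),(335,205,380,260))
both('blue',[('blue',BLK(.008))],[pk[0],pk[1],.1],(365,215,393,253),(330,210,357,230))
g=[-.007,.007,-.013,.013,.038,.072]
both('grip',[('orange',g)],[pk[0]+.08,pk[1]-.03,.1],r(390,203,14),r(323,205,12))
E
```

```text
[0.4334 0.3206 0.04  ] [ 0.4814 -0.2755  0.04  ] [0.5331 0.0004 0.01  ]
red top [0.4327 0.3254 0.0044] 0.2601257264614105
red scene [ 0.4335  0.3253 -0.1249] 0.19843615591526031
yel top [ 0.4917 -0.2677  0.5337] 0.13632169365882874
yel scene [ 0.4926 -0.2661  0.4929] 0.21238388121128082
rack top [0.5428 0.0048 0.1092] 0.1701011061668396Traceback (most recent call last):
  File "<stdin>", line 12, in <module>
  File "<stdin>", line 9, in both
  File "fit.py", line 34, in fit
    r=minimize(cost,p0,method='Nelder-Mead',options=dict(initial_simplex=sx,xatol=1e-5,fatol=1e-5)); p0=r.x
    res = _minimize_neldermead(fun, x0, args, callback, bounds=bounds,
                               **options)
    fxr = func(xr)
    fx = function(np.copy(x), *(wrapper_args + args))
  File "fit.py", line 27, in cost
    q=(proj(box(p,b),cam)-np.array(roi[:2])+.5)*S-.5
       ~~~~^^^^^^^^^^^^^^
  File "fit.py", line 12, in proj
    p=imaging.camera_params(cam); T=p['T']
ValueError: time passes only in moves, steps and waits
```

```bash
python3 - <<'E'
import re
s=open('fit.py').read()
s=s.replace("p=imaging.camera_params(cam); T","p=CAM[cam]; T").replace("p=imaging.camera_params(cam);T","p=CAM[cam];T").replace("S=4\n","S=4\nCAM={c:imaging.camera_params(c) for c in('top','scene')}\n")
open('fit.py','w').write(s)
E
cat > m.py <<'E'
from fit import *
t,s=cv2.imread("pics/top0.png"),cv2.imread("pics/scene0.png")
np.set_printoptions(precision=4,suppress=True)
r=lambda x,y,d:(x-d,y-d,x+d,y+d)
def both(n,items,p0,rt,rs,sm=(130,90)):
    for cam,im,roi in(('top',t,rt),('scene',s,rs)):
      for q in sm: print(n,cam,q,*fit(items,cam,im,p0,roi,q))
both('red',[('red',BLK())],[.433,.325,-.08],r(273,266,28),(310,282,344,306))
both('yel',[('yellow',BLK())],[.492,-.267,.5],r(475,247,28),r(383,185,22))
both('rack',RACK,[.543,.005,.1],(345,240,430,275),(335,205,380,260))
both('blue',[('blue',BLK(.008))],[.538,.005,.1],(365,211,393,251),(330,210,357,230))
g=[-.007,.007,-.013,.013,.038,.072]
both('grip',[('orange',g)],[.62,-.03,.1],r(390,203,14),r(323,205,12))
print(world((274.4,248),'top',.012),world((271.6,285.2),'top',.044))
for n,im,roi,c in(('t',t,r(273,266,28),'red'),('s',s,(310,282,344,306),'red')): print(mask(im,c,roi,130).sum(1).astype(int)[::8])
E
python3 m.py
```

```text
red top 130 [ 0.4334  0.3252 -0.0125] 0.2744907736778259
red top 90 [ 0.4332  0.3237 -0.0563] 0.05171073600649834
red scene 130 [ 0.4354  0.3259 -0.0948] 0.19187642633914948
red scene 90 [ 0.4348  0.3268 -0.057 ] 0.08555518835783005
yel top 130 [ 0.491  -0.2682  0.4981] 0.14121195673942566
yel top 90 [ 0.4916 -0.2687  0.4979] 0.02418101578950882
yel scene 130 [ 0.4927 -0.2646  0.4305] 0.21114550530910492
yel scene 90 [ 0.4919 -0.2632  0.5264] 0.06556473672389984
rack top 130 [0.5429 0.0048 0.1102] 0.17035627365112305
rack top 90 [0.543  0.0026 0.0952] 0.26266923546791077
rack scene 130 [0.5441 0.0095 0.1143] 0.26174554228782654
rack scene 90 [0.5438 0.0088 0.1087] 0.28547507524490356
blue top 130 [0.5331 0.0049 0.0712] 0.33346375823020935
blue top 90 [0.5371 0.0052 0.1013] 0.10689658671617508
blue scene 130 [0.5393 0.0075 0.0943] 0.22899240255355835
blue scene 90 [0.5394 0.0074 0.0935] 0.12637047469615936
grip top 130 [ 0.62   -0.0169  0.275 ] 0.3395843803882599
grip top 90 [ 0.6201 -0.0182  0.2134] 0.219736248254776
grip scene 130 [ 0.6197 -0.0138  0.4186] 0.2887223958969116
grip scene 90 [ 0.62   -0.0147  0.3626] 0.18048568069934845
[0.4875 0.3188 0.012 ] [0.3776 0.324  0.044 ]
[ 0  0  0  0  0  0  0  0  0  0  0  0 29 32 32 33 33 34 34 33 33 32 28 30
  0  0  0  0]
[ 0  0  8 26 48 64 67 59 40 19  0  0]
```

```bash
cat > plan.py <<'E'
import numpy as np
from scipy.spatial.transform import Rotation as R
from workcell import monitor
np.set_printoptions(precision=4,suppress=True)
def plan(x,y,z,yaw):
    """TCP target, tool down, jaw axis across a block of given yaw -> shift/turn in tool axes"""
    s=monitor.read_state(); R0=R.from_rotvec(s['tcp_rot']).as_matrix()
    best=None
    for g in(1,-1):
        X=np.array([0,0,-1.]);Y=g*np.array([-np.sin(yaw),np.cos(yaw),0]);M=np.c_[X,Y,np.cross(X,Y)]
        w=R.from_matrix(R0.T@M).as_rotvec()
        if best is None or np.linalg.norm(w)<np.linalg.norm(best): best=w
    print('t',round(s['time'],2),'q',s['q'],'tcp',s['tool_pos'],'F',s['wrist_force'],'w',round(s['width'],3))
    print('shift',R0.T@(np.array([x,y,z])-s['tool_pos']),'turn',best, 'toolY',R0[:,1],'toolZ',R0[:,2])
def atblock(bx,by,yaw,z): plan(bx-.017*np.cos(yaw),by-.017*np.sin(yaw),z,yaw)
E
python3 - <<'E'
from plan import *
from fit import *
t,s=cv2.imread("pics/top0.png"),cv2.imread("pics/scene0.png")
it=[RACK[0],RACK[2]]
print(fit(it,'top',t,[.543,.005,.1],(345,240,430,275),90),fit(it,'scene',s,[.543,.005,.1],(335,205,380,260),90))
for p in([.543,.005,.1],): print([proj(box(p,b),'scene').mean(0) for _,b in RACK])
atblock(.4917,-.267,.505,.12)
E
```

```text
(array([0.5429, 0.0057, 0.1152]), np.float64(0.18220111727714539)) (array([0.5441, 0.0079, 0.1108]), np.float64(0.1168055385351181))
[array([352.5699, 244.7852]), array([359.2892, 231.7337]), array([365.6996, 219.2824])]
t 0.1 q [-1.1649  0.2647  1.6052 -0.      1.2737 -0.0369] tcp [ 0.2889 -0.6093  0.2071] F [ 0.1321 -0.1382 -0.7178] w 0.999
shift [ 0.0876 -0.2211 -0.3129] turn [-0.0622 -0.0001  0.002 ] toolY [ 0.4285 -0.9036 -0.002 ] toolZ [-0.9036 -0.4285 -0.0001]
```

Call:
jog_arm(rows=[[0.02,-0.05,-0.07,0,0,0,100],[0.03,-0.09,-0.12,-0.03,0,0,100],[0.05,-0.13,-0.17,-0.06,0,0,100],[0.07,-0.17,-0.23,-0.06,0,0,100],[0.0876,-0.2,-0.28,-0.06,0,0,80],[0.0876,-0.221,-0.313,-0.062,0,0.002,70],[0.0876,-0.221,-0.313,-0.062,0,0.002,70],[0.0876,-0.221,-0.313,-0.062,0,0.002,70],[0.0876,-0.221,-0.313,-0.062,0,0.002,70],[0.0876,-0.221,-0.313,-0.062,0,0.002,70]], force=40)

```text
time: 1.1
tool_pos: [0.4769, -0.2741, 0.1192]
tcp_rot: [1.936, 0.503, -1.938]
wrist_force: [-0.4, -0.2, 0.1]
width: 0.703
```

```bash
python3 - <<'E'
from plan import *
atblock(.4917,-.267,.505,.014)
from workcell import imaging
import cv2
a,b=imaging.read_camera('top'),imaging.read_camera('scene')
cv2.imwrite('pics/t1.png',a);cv2.imwrite('pics/s1.png',b)
p=[cv2.resize(a[200:300,420:520],(400,400),interpolation=2),cv2.resize(b[130:230,330:430],(400,400),interpolation=2)]
cv2.imwrite('pics/v1.png',cv2.hconcat(p))
E
```

```text
t 1.1 q [-0.5667  0.1036  1.9641 -0.0003  1.0754  0.4966] tcp [ 0.4769 -0.2741  0.1192] F [-0.403  -0.1601  0.0794] w 0.703
shift [0.1052 0.0011 0.0005] turn [0.0027 0.0009 0.0011] toolY [ 0.4861 -0.8739 -0.0011] toolZ [-0.8739 -0.4861  0.0009]
```

View pics/v1.png

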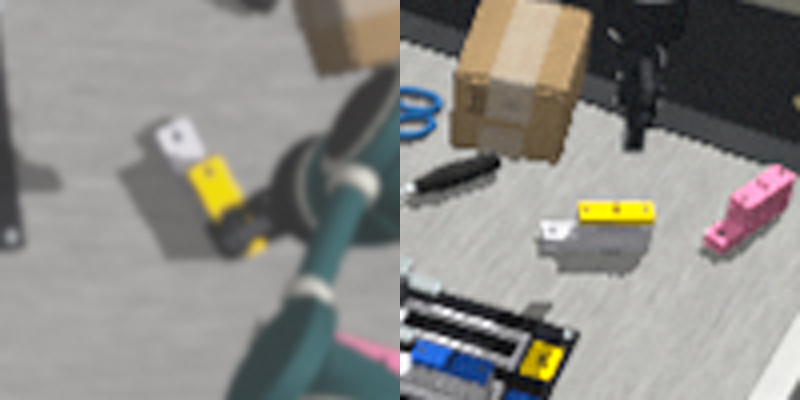

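The crop shows the gripper above the yellow block (2 dots). In the scene image the fingertips sit near px (389,167), which fits a TCP 75 mm above the block. Going down to grip.

Call:
jog_arm(rows=[[0.03,0.001,0.0005,0.003,0,0,70],[0.06,0.001,0.0005,0.003,0,0,70],[0.085,0.001,0.0005,0.003,0,0,70],[0.105,0.001,0.0005,0.003,0.001,0.001,70],[0.105,0.001,0.0005,0.003,0.001,0.001,70],[0.105,0.001,0.0005,0.003,0.001,0.001,70],[0.105,0.001,0.0005,0.003,0.001,0.001,10],[0.105,0.001,0.0005,0.003,0.001,0.001,10],[0.105,0.001,0.0005,0.003,0.001,0.001,10],[0.105,0.001,0.0005,0.003,0.001,0.001,10],[0.105,0.001,0.0005,0.003,0.001,0.001,10],[0.105,0.001,0.0005,0.003,0.001,0.001,10]], force=40)

```text
time: 2.4
tool_pos: [0.4776, -0.2778, 0.0168]
tcp_rot: [1.941, 0.494, -1.937]
wrist_force: [-1.9, -0.5, 5.8]
width: 0.286
```

```bash
cat > m2.py <<'E'
import sys
from plan import *; from fit import *
n=sys.argv[1]; col=sys.argv[2]; p0=eval(sys.argv[3]); z=float(sys.argv[4]); v=sys.argv[5:]
for cam in('scene','top'):
    im=imaging.read_camera(cam); cv2.imwrite(f'pics/{cam}{n}.png',im)
    c=proj(box(p0,BLK(z)),cam); a=np.r_[c.min(0)-10,c.max(0)+10].astype(int)
    try: print(cam,a,*fit([(col,BLK(z))],cam,im,p0,a,90))
    except Exception as e: print(cam,a,e)
E
python3 m2.py 2 yellow "[.4917,-.267,.505]" 0; python3 -c "
from plan import *
atblock(.4917,-.267,.505,.014)"
```

```text
scene [364 169 403 195] [ 0.4938 -0.2672  0.4921] 0.5806450843811035
top [455 228 496 275] [ 0.493  -0.2716  0.4883] 1.016882061958313
t 2.5 q [-0.5717  0.2286  2.0356 -0.0004  0.8736  0.4975] tcp [ 0.4776 -0.2778  0.0168] F [-2.2727  0.5355  5.0599] w 0.284
shift [ 0.0028 -0.0027 -0.0005] turn [-0.0031 -0.0015 -0.0034] toolY [ 0.4811 -0.8767  0.0034] toolZ [-0.8767 -0.4811 -0.0016]
```

Call:
jog_arm(rows=[[-0.03,0,0,0,0,0,10],[-0.07,0,0,0,0,0,10],[-0.1,0,0,0,0,0,10],[-0.1,0,0,0,0,0,10],[-0.1,0,0,0,0,0,10]], force=60)

```text
time: 3.0
tool_pos: [0.4775, -0.2776, 0.117]
tcp_rot: [1.942, 0.493, -1.935]
wrist_force: [-1.2, 0.7, -4.1]
width: 0.273
```

```bash
python3 -c "
from plan import *
atblock(.5458,-.0671,.11,.09)"
```

```text
t 3.0 q [-0.5714  0.1056  1.9663 -0.0004  1.0647  0.4974] tcp [ 0.4775 -0.2776  0.117 ] F [-1.1523  0.6544 -4.1425] w 0.273
shift [ 0.0266 -0.1582 -0.1454] turn [ 0.3921 -0.003  -0.0041] toolY [ 0.4813 -0.8765  0.0046] toolZ [-0.8765 -0.4813 -0.0021]
```

Call:
jog_arm(rows=[[0,-0.03,-0.03,0.1,0,0,10],[0,-0.06,-0.06,0.2,0,0,10],[0,-0.09,-0.085,0.3,0,0,10],[0,-0.12,-0.11,0.39,0,0,10],[0,-0.145,-0.135,0.392,-0.002,-0.002,10],[0.01,-0.158,-0.1454,0.392,-0.003,-0.004,10],[0.0266,-0.158,-0.1454,0.392,-0.003,-0.004,10],[0.0266,-0.158,-0.1454,0.392,-0.003,-0.004,10],[0.0266,-0.158,-0.1454,0.392,-0.003,-0.004,10],[0.0266,-0.158,-0.1454,0.392,-0.003,-0.004,10],[0.0266,-0.158,-0.1454,0.392,-0.003,-0.004,10]])

```text
time: 4.1
tool_pos: [0.5294, -0.0697, 0.0905]
tcp_rot: [2.166, 0.118, -2.164]
wrist_force: [1.0, -0.4, -2.3]
width: 0.272
```

```bash
python3 m2.py 3 yellow "[.5458,-.0671,.11]" .0732; python3 - <<'E'
from plan import *
from fit import *
atblock(.5458,-.0671,.11,.09)
a,b=cv2.imread('pics/top3.png'),cv2.imread('pics/scene3.png')
cv2.imwrite('pics/v3.png',cv2.hconcat([cv2.resize(a[190:290,360:460],(400,400),interpolation=2),cv2.resize(b[180:270,300:390],(400,400),interpolation=2)]))
E
```

```text
scene [330 178 371 210] [ 0.5473 -0.0664  0.1132] 0.5447200536727905
top [393 207 426 255] [ 0.4125 -0.0138  0.31  ] 0.9999741315841675
t 4.2 q [-0.1775  0.1029  2.0231 -0.0002  1.0143  1.2841] tcp [ 0.5295 -0.0697  0.0907] F [-0.0973 -0.6765 -3.1013] w 0.275
shift [ 0.0007 -0.0008  0.0005] turn [-0.0007 -0.0012 -0.0005] toolY [ 0.1091 -0.994   0.0005] toolZ [-0.994  -0.1091 -0.0012]
```

View pics/v3.png

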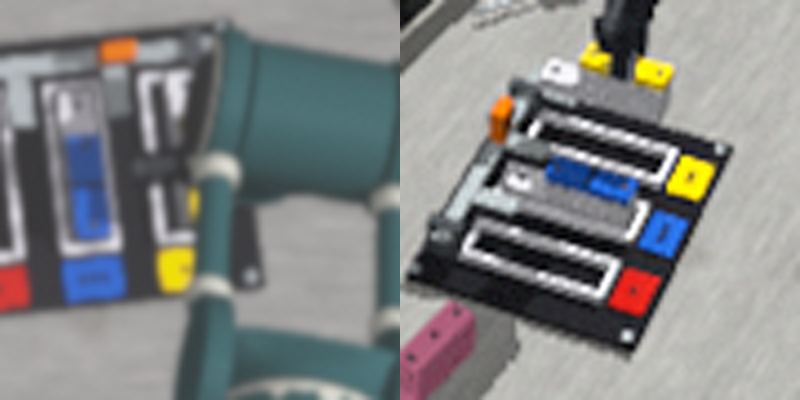

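Call:
jog_arm(rows=[[0.01,-0.0016,0.0002,0,0,0,10],[0.03,-0.0016,0.0002,0,0,0,10],[0.04,-0.0016,0.0002,0,0,0,10],[0.046,-0.0016,0.0002,0,0,0,10],[0.05,-0.0016,0.0002,0,0,0,10],[0.055,-0.0016,0.0002,0,0,0,10],[0.06,-0.0016,0.0002,0,0,0,10],[0.064,-0.0016,0.0002,0,0,0,10],[0.0655,-0.0016,0.0002,0,0,0,10],[0.0655,-0.0016,0.0002,0,0,0,10]])

```text
time: 5.2
tool_pos: [0.5293, -0.0681, 0.0253]
tcp_rot: [2.166, 0.118, -2.164]
wrist_force: [-0.5, 0.2, -2.3]
width: 0.279
```

```bash
python3 m2.py 4 yellow "[.546,-.0662,.11]" .009; python3 - <<'E'
from plan import *
from fit import *
atblock(.546,-.0662,.11,.0248)
b=cv2.imread('pics/scene4.png')
cv2.imwrite('pics/v4.png',cv2.resize(b[180:250,310:390],(640,560),interpolation=2))
E
```

```text
scene [329 191 370 223] [ 0.5475 -0.0631  0.1199] 0.7374098300933838
top [389 210 422 256] [0.4793 0.0005 0.21  ] 1.0004022121429443
t 5.3 q [-0.1747  0.1859  2.0689 -0.0002  0.8849  1.2869] tcp [ 0.5295 -0.0682  0.0254] F [-0.3724  0.0101 -2.7039] w 0.278
shift [ 0.0006 -0.0002  0.0004] turn [-0.0006 -0.0018 -0.0007] toolY [ 0.1092 -0.994   0.0007] toolZ [-0.994  -0.1092 -0.0018]
```

View pics/v4.png

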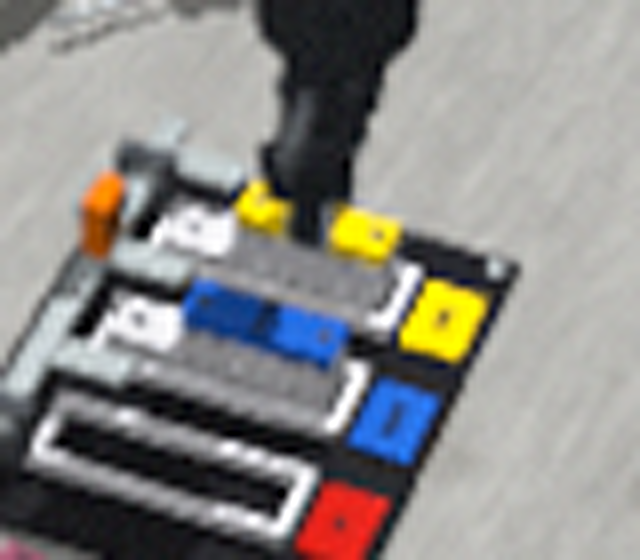

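The crop shows the yellow block between its rails, toe outward, with no contact force. Releasing.

Call:
jog_arm(rows=[[0.001,0,0,0,0,0,10],[0.001,0,0,0,0,0,10],[0.001,0,0,0,0,0,50],[0.001,0,0,0,0,0,50],[0.001,0,0,0,0,0,50],[0.0,0,0,0,0,0,50],[-0.03,0,0,0,0,0,50],[-0.07,0,0,0,0,0,60],[-0.1,0,0,0,0,0,70],[-0.11,0,0,0,0,0,70],[-0.11,0,0,0,0,0,70]])

```text
time: 6.4
tool_pos: [0.5309, -0.0685, 0.1375]
tcp_rot: [2.171, 0.117, -2.158]
wrist_force: [0.2, -1.6, -0.2]
width: 0.697
```

```bash
python3 -c "
from plan import *
atblock(.4335,.3243,-.057,.13)"
```

```text
t 6.4 q [-0.1747  0.0525  1.9829 -0.0002  1.0999  1.2868] tcp [ 0.5309 -0.0685  0.1375] F [ 0.2299 -1.5692 -0.1948] w 0.697
shift [ 0.0063 -0.4039  0.0708] turn [ 0.1663 -0.0062 -0.0014] toolY [ 0.1091 -0.994   0.0019] toolZ [-0.994  -0.1091 -0.006 ]
```

Call:
jog_arm(rows=[[0,-0.05,0.01,0.03,0,0,70],[0,-0.1,0.02,0.06,0,0,70],[0,-0.15,0.03,0.08,0,0,70],[0,-0.2,0.04,0.1,0,0,70],[0,-0.25,0.05,0.12,0,0,70],[0,-0.3,0.06,0.14,0,0,70],[0,-0.35,0.065,0.16,0,0,70],[0.005,-0.39,0.07,0.166,-0.006,-0.001,70],[0.006,-0.404,0.071,0.166,-0.006,-0.001,70],[0.006,-0.404,0.071,0.166,-0.006,-0.001,70],[0.006,-0.404,0.071,0.166,-0.006,-0.001,70],[0.006,-0.404,0.071,0.166,-0.006,-0.001,70]])

```text
time: 7.6
tool_pos: [0.4163, 0.3237, 0.1295]
tcp_rot: [-2.192, 0.066, 2.194]
wrist_force: [0.6, -0.0, 0.4]
width: 0.695
```

```bash
python3 -c "
from plan import *
atblock(.4335,.3243,-.057,.014)"; python3 m2.py 5 yellow "[.546,-.0662,.11]" .008;python3 - <<'E'
from fit import *
a,b=cv2.imread('pics/top5.png'),cv2.imread('pics/scene5.png')
cv2.imwrite('pics/v5.png',cv2.hconcat([cv2.resize(a[185:285,335:435],(400,400),interpolation=2),cv2.resize(b[240:340,270:370],(400,400),interpolation=2)]))
E
```

```text
t 7.6 q [ 0.6143  0.0508  2.0006 -0.0011  1.092   2.2436] tcp [0.4163 0.3237 0.1295] F [ 0.5505 -0.0488  0.3827] w 0.695
shift [ 0.1155 -0.0018 -0.0002] turn [-0.001   0.0008 -0.0019] toolY [-0.058  -0.9983  0.0019] toolZ [-0.9983  0.058   0.0008]
scene [329 191 370 223] [ 0.5417 -0.06    0.1682] 0.9928610920906067
top [389 210 422 256] [ 0.5454 -0.0645  0.1059] 0.2744220197200775
```

View pics/v5.png

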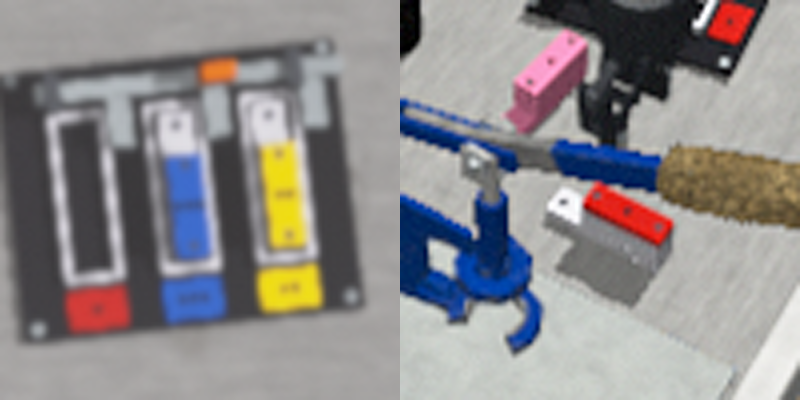

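The top crop shows the yellow block seated between its rails with its toe outward. The scene crop shows the gripper behind and above the red block (1 dot); the press lever only crosses the line of sight. Going down to grip red.

Call:
jog_arm(rows=[[0.03,-0.0018,0,-0.001,0.001,-0.002,70],[0.06,-0.0018,0,-0.001,0.001,-0.002,70],[0.09,-0.0018,0,-0.001,0.001,-0.002,70],[0.105,-0.0018,0,-0.001,0.001,-0.002,70],[0.114,-0.0018,0,-0.001,0.001,-0.002,70],[0.114,-0.0018,0,-0.001,0.001,-0.002,70],[0.114,-0.0018,0,-0.001,0.001,-0.002,70],[0.114,-0.0018,0,-0.001,0.001,-0.002,10],[0.114,-0.0018,0,-0.001,0.001,-0.002,10],[0.114,-0.0018,0,-0.001,0.001,-0.002,10],[0.114,-0.0018,0,-0.001,0.001,-0.002,10],[0.114,-0.0018,0,-0.001,0.001,-0.002,10],[0.114,-0.0018,0,-0.001,0.001,-0.002,10]], force=60)

```text
time: 9.0
tool_pos: [0.4177, 0.3262, 0.0176]
tcp_rot: [-2.194, 0.061, 2.188]
wrist_force: [-2.3, -1.0, 5.4]
width: 0.269
```

```bash
python3 m2.py 6 red "[.4335,.3243,-.057]" 0; python3 -c "
from plan import *
atblock(.4335,.3243,-.057,.014)"
```

```text
scene [305 274 349 311] [ 0.4294  0.328  -0.0234] 1.2048017978668213
top [255 248 286 295] [ 0.5002  0.2576 -0.007 ] 0.0
t 9.1 q [0.6159 0.1894 2.0827 0.0001 0.866  2.2442] tcp [0.4177 0.3261 0.0176] F [-0.667  -0.0539  5.0385] w 0.272
shift [0.0035 0.0009 0.0011] turn [-0.0005 -0.0027  0.0022] toolY [-0.0575 -0.9983 -0.0022] toolZ [-0.9983  0.0575 -0.0027]
```

Call:
jog_arm(rows=[[-0.03,0,0,0,0,0,10],[-0.07,0,0,0,0,0,10],[-0.1,0,0,0,0,0,10],[-0.1,0,0,0,0,0,10],[-0.1,0,0,0,0,0,10]])

```text
time: 9.6
tool_pos: [0.4175, 0.3261, 0.118]
tcp_rot: [-2.195, 0.059, 2.187]
wrist_force: [-0.9, -0.7, -3.8]
width: 0.269
```

```bash
python3 -c "
from plan import *
plan(.5141,.0752,.09,.11)"
```

```text
t 9.6 q [0.6161 0.0625 2.0112 0.     1.063  2.2441] tcp [0.4175 0.3261 0.118 ] F [-0.9188 -0.7437 -3.7664] w 0.269
shift [ 0.0276  0.2451 -0.1107] turn [-0.1673 -0.0041  0.0028] toolY [-0.0572 -0.9984 -0.0031] toolZ [-0.9984  0.0572 -0.0038]
```

Call:
jog_arm(rows=[[0,0.05,-0.02,-0.04,0,0,10],[0,0.09,-0.04,-0.08,0,0,10],[0,0.135,-0.06,-0.12,0,0,10],[0,0.18,-0.08,-0.16,0,0,10],[0,0.22,-0.1,-0.167,-0.004,0.003,10],[0.01,0.24,-0.1107,-0.167,-0.004,0.003,10],[0.0276,0.245,-0.1107,-0.167,-0.004,0.003,10],[0.0276,0.245,-0.1107,-0.167,-0.004,0.003,10],[0.0276,0.245,-0.1107,-0.167,-0.004,0.003,10],[0.0276,0.245,-0.1107,-0.167,-0.004,0.003,10]])

```text
time: 10.6
tool_pos: [0.5136, 0.0759, 0.0896]
tcp_rot: [2.163, 0.12, -2.166]
wrist_force: [0.2, -1.9, -3.5]
width: 0.273
```

```bash
python3 m2.py 7 red "[.5305,.077,.11]" .0724; python3 - <<'E'
from plan import *
from fit import *
plan(.5141,.0752,.09,.11)
a,b=cv2.imread('pics/top7.png'),cv2.imread('pics/scene7.png')
cv2.imwrite('pics/v7.png',cv2.hconcat([cv2.resize(a[185:285,335:435],(400,400),interpolation=2),cv2.resize(b[180:270,300:390],(400,400),interpolation=2)]))
E
```

```text
scene [315 203 358 236] [0.531  0.0799 0.1248] 0.7519533038139343
top [342 213 374 261] [0.4066 0.099  0.2419] 1.0001319646835327
t 10.7 q [ 0.0991  0.0773  2.0517 -0.0002  1.0118  1.559 ] tcp [0.5144 0.0761 0.0905] F [ 0.7053 -0.5923 -2.6128] w 0.266
shift [0.0005 0.0009 0.0003] turn [ 0.001  -0.0008 -0.0002] toolY [ 0.1108 -0.9938  0.0002] toolZ [-0.9938 -0.1108 -0.0008]
```

View pics/v7.png

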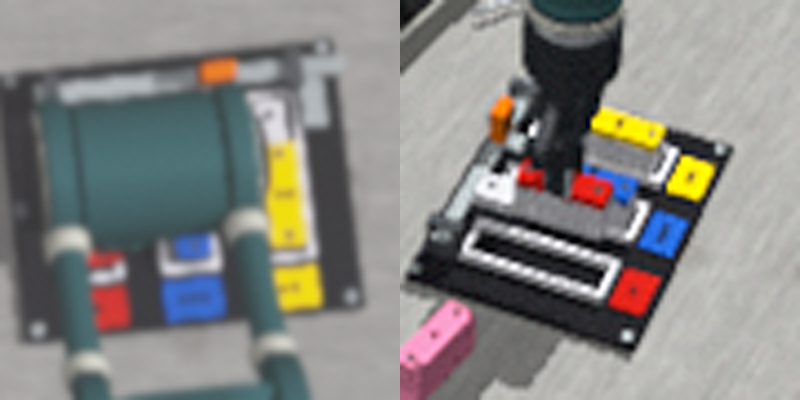

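The red block hovers over its empty slot, with the toe away from the robot. The scene fit agrees with the TCP-derived pose to within its known 2 mm bias. Lowering.

Call:
jog_arm(rows=[[0.01,0.0009,0.0002,0,0,0,10],[0.03,0.0009,0.0002,0,0,0,10],[0.04,0.0009,0.0002,0,0,0,10],[0.046,0.0009,0.0002,0,0,0,10],[0.05,0.0009,0.0002,0,0,0,10],[0.055,0.0009,0.0002,0,0,0,10],[0.06,0.0009,0.0002,0,0,0,10],[0.0635,0.0009,0.0002,0,0,0,10],[0.0645,0.0009,0.0002,0,0,0,10],[0.0645,0.0009,0.0002,0,0,0,10]])

```text
time: 11.7
tool_pos: [0.5143, 0.0751, 0.026]
tcp_rot: [2.165, 0.12, -2.163]
wrist_force: [-0.6, 0.2, -2.4]
width: 0.274
```

In the slot with no contact force. Releasing and lifting.

Call:
jog_arm(rows=[[0.001,0,0,0,0,0,10],[0.001,0,0,0,0,0,10],[0.001,0,0,0,0,0,50],[0.001,0,0,0,0,0,50],[0.001,0,0,0,0,0,50],[0.0,0,0,0,0,0,50],[-0.03,0,0,0,0,0,50],[-0.07,0,0,0,0,0,30],[-0.1,0,0,0,0,0,0],[-0.11,0,0,0,0,0,0],[-0.11,0,0.15,0,0,0,0],[-0.11,0,0.15,0,0,0,0],[-0.11,0,0.15,0,0,0,0],[-0.11,0,0.15,0,0,0,0]])

```text
time: 13.1
tool_pos: [0.3566, 0.0578, 0.1322]
tcp_rot: [2.156, 0.12, -2.172]
wrist_force: [-0.1, 0.8, 0.0]
width: 0.003
```

```bash
cat > m8.py <<'E'
import sys
from plan import *; from fit import *
n=sys.argv[1]
ims={c:imaging.read_camera(c) for c in('top','scene')}
for c in ims:
    cv2.imwrite(f'pics/{c}{n}.png',ims[c])
    for col,p0 in(('red',[.5305,.077,.11]),('blue',[.538,.005,.1]),('yellow',[.546,-.066,.11])):
        q=proj(box(p0,BLK(.008)),c); a=np.r_[q.min(0)-3,q.max(0)+[3,3]].astype(int)
        print(c,col,*fit([(col,BLK(.008))],c,ims[c],p0,a,90))
a,b=ims['top'],ims['scene']
cv2.imwrite(f'pics/v{n}.png',cv2.hconcat([cv2.resize(a[185:285,335:435],(400,400),interpolation=2),cv2.resize(b[180:270,300:390],(400,400),interpolation=2)]))
s=monitor.read_state();print(s['time'],s['tool_pos'],s['wrist_force'])
E
python3 m8.py 8
```

```text
top red [0.529  0.0762 0.115 ] 0.05933309346437454
top blue [0.5372 0.0051 0.1039] 0.11122749000787735
top yellow [ 0.5454 -0.0643  0.106 ] 0.04426725581288338
scene red [0.5319 0.0782 0.0889] 0.08153970539569855
scene blue [0.5396 0.0071 0.0986] 0.11030274629592896
scene yellow [ 0.5484 -0.0616  0.0933] 0.06943301856517792
13.2 [0.3637 0.0584 0.1351] [ 0.2719 -0.6433  0.8815]
```

View pics/v8.png

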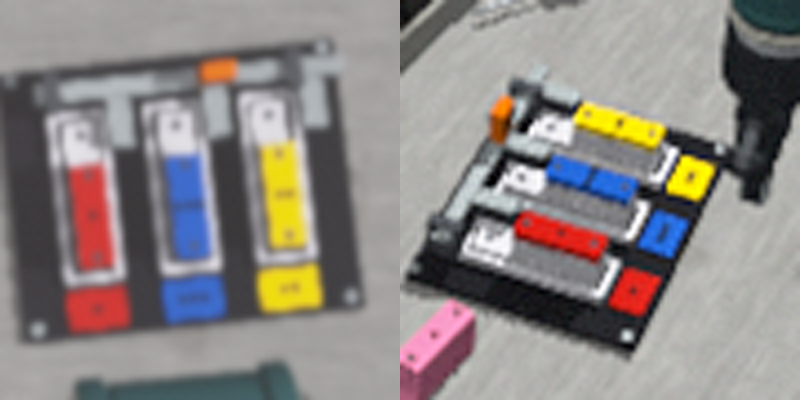

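All three blocks are seated. For the slide I'll grip the orange grip across its 14 mm thickness, with the jaw axis along the rack's x.

```bash
python3 -c "
from plan import *
plan(.620,-.0175,.13,.11+np.pi/2)"
```

```text
t 13.2 q [ 0.0918 -0.2918  2.2908 -0.0002  1.1416  1.5517] tcp [0.3637 0.0584 0.1351] F [ 0.2719 -0.6433  0.8815] w 0.003
shift [ 0.0053  0.1038 -0.2463] turn [-1.5699 -0.0006 -0.0009] toolY [ 0.1107 -0.9939  0.0002] toolZ [-0.9939 -0.1107 -0.001 ]
```

Call:
jog_arm(rows=[[-0.01,0.01,-0.02,-0.14,0,0,0],[-0.01,0.02,-0.04,-0.28,0,0,0],[-0.01,0.03,-0.06,-0.42,0,0,10],[-0.01,0.04,-0.09,-0.56,0,0,20],[-0.01,0.05,-0.12,-0.7,0,0,30],[-0.01,0.06,-0.15,-0.84,0,0,50],[-0.01,0.07,-0.18,-0.98,0,0,50],[-0.01,0.08,-0.21,-1.12,0,0,50],[0,0.09,-0.23,-1.26,0,0,50],[0,0.1038,-0.2463,-1.4,0,0,50],[0.005,0.1038,-0.2463,-1.57,0,0,50],[0.005,0.1038,-0.2463,-1.57,0,0,50],[0.005,0.1038,-0.2463,-1.57,0,0,50],[0.005,0.1038,-0.2463,-1.57,0,0,50]], force=30)

```text
time: 14.6
tool_pos: [0.6203, -0.0173, 0.13]
tcp_rot: [1.13, 1.258, -1.129]
wrist_force: [-0.2, -0.7, -0.3]
width: 0.503
```

```bash
python3 -c "
from plan import *
plan(.620,-.0175,.047,.11+np.pi/2)
from fit import *
b=imaging.read_camera('scene'); cv2.imwrite('pics/v9.png',cv2.resize(b[150:240,290:380],(540,540),interpolation=2))
print(proj([[.62,-.0175,.13],[.62,-.0175,.06]],'scene'))"
```

```text
t 14.6 q [-0.068   0.2207  1.8063  0.0001  1.1139 -0.176 ] tcp [ 0.6203 -0.0173  0.13  ] F [-0.1951 -0.6653 -0.3042] w 0.503
shift [ 0.083  -0.0004  0.0002] turn [-0.0021  0.0001 -0.0007] toolY [0.9942 0.1077 0.0007] toolZ [ 0.1077 -0.9942  0.0001]
[[323.1028 190.9446]
 [322.6543 204.6711]]
```

View pics/v9.png

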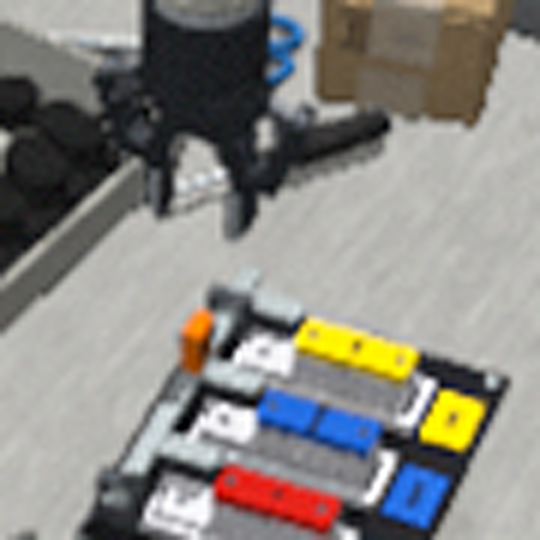

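The jaws straddle the orange grip: fingertip midpoint px (323,186), grip at (323,207). Going down and closing.

Call:
jog_arm(rows=[[0.03,0,0,-0.002,0,0,50],[0.055,0,0,-0.002,0,0,50],[0.07,0,0,-0.002,0,0,50],[0.08,-0.0004,0,-0.002,0,0,50],[0.08,-0.0004,0,-0.002,0,0,50],[0.08,-0.0004,0,-0.002,0,0,50],[0.08,-0.0004,0,-0.002,0,0,5],[0.08,-0.0004,0,-0.002,0,0,5],[0.08,-0.0004,0,-0.002,0,0,5],[0.08,-0.0004,0,-0.002,0,0,5],[0.08,-0.0004,0,-0.002,0,0,5]], force=30)

```text
time: 15.75
tool_pos: [0.62, -0.0173, 0.0505]
tcp_rot: [1.128, 1.258, -1.126]
wrist_force: [0.8, -0.8, -0.6]
width: 0.049
```

```bash
python3 -c "
from plan import *
s=monitor.read_state();x,y,z=s['tool_pos']
plan(x-.038*np.sin(.11),y+.038*np.cos(.11),z,.11+np.pi/2)"
```

```text
t 15.75 q [-0.0681  0.3011  1.867   0.      0.9721 -0.1786] tcp [ 0.62   -0.0173  0.0505] F [ 0.8117 -0.8341 -0.6329] w 0.049
shift [-0.     0.    -0.038] turn [ 0.0005  0.0002 -0.0014] toolY [0.9939 0.1102 0.0014] toolZ [ 0.1102 -0.9939  0.0002]
```

Width 0.049 is less than the 14 mm grip would leave (0.165), so the grip was missed. Looking.

```bash
python3 -c "
from fit import *
a=imaging.read_camera('top');b=imaging.read_camera('scene'); cv2.imwrite('pics/v10.png',cv2.hconcat([cv2.resize(a[185:245,360:420],(400,400),interpolation=2),cv2.resize(b[180:230,300:350],(400,400),interpolation=2)]))
print(proj([[.62,-.0173,.0505],[.62,-.0173,.07]],'scene'),proj([[.62,-.0173,.0505],[.62,-.0173,.07]],'top'))"
```

```text
[[322.570297   206.50818513]
 [322.69166285 202.78771998]] [[388.40365754 202.50284947]
 [389.2566582  201.66191066]]
```

View pics/v10.png

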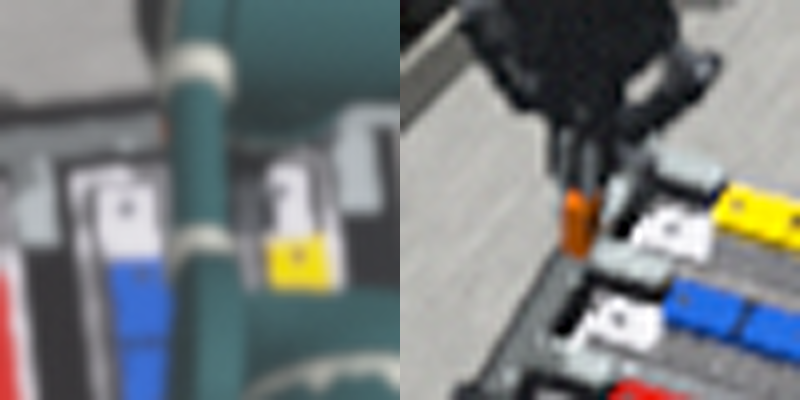

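The fingers look to be resting at or above the top of the grip, since they hide only its upper ~2 px. I'll open, go about 9 mm lower (still clear of the bar at 38 mm), and close again.

Call:
jog_arm(rows=[[0,0,0,0,0,0,45],[0,0,0,0,0,0,45],[0,0,0,0,0,0,45],[0,0,0,0,0,0,45],[0.005,0,0,0,0,0,45],[0.009,0,0,0,0,0,45],[0.009,0,0,0,0,0,45],[0.009,0,0,0,0,0,45],[0.009,0,0,0,0,0,3],[0.009,0,0,0,0,0,3],[0.009,0,0,0,0,0,3],[0.009,0,0,0,0,0,3],[0.009,0,0,0,0,0,3]], force=30)

```text
time: 17.15
tool_pos: [0.6187, -0.0174, 0.0416]
tcp_rot: [1.127, 1.26, -1.128]
wrist_force: [-5.5, -0.8, 4.8]
width: 0.155
```

Gripped: width 0.155, roughly the 14 mm thickness. Sliding to +y.

Call:
jog_arm(rows=[[0,0,-0.004,0,0,0,3],[0,0,-0.008,0,0,0,3],[0,0,-0.012,0,0,0,3],[0,0,-0.016,0,0,0,3],[0,0,-0.02,0,0,0,3],[0,0,-0.024,0,0,0,3],[0,0,-0.028,0,0,0,3],[0,0,-0.031,0,0,0,3],[0,0,-0.034,0,0,0,3],[0,0,-0.036,0,0,0,3],[0,0,-0.037,0,0,0,3],[0,0,-0.037,0,0,0,3]])

```text
time: 18.35
tool_pos: [0.6155, 0.0126, 0.0416]
tcp_rot: [1.118, 1.253, -1.131]
wrist_force: [-0.2, -24.0, 1.0]
width: 0.151
```

Stopped after 30 mm with 24 N against the push. Looking before pressing further.

```bash
python3 -c "
from fit import *
a=imaging.read_camera('top');b=imaging.read_camera('scene'); cv2.imwrite('pics/top11.png',a);cv2.imwrite('pics/scene11.png',b)
cv2.imwrite('pics/v11.png',cv2.hconcat([cv2.resize(a[185:265,340:420],(400,400),interpolation=2),cv2.resize(b[185:245,295:355],(400,400),interpolation=2)]))"
```

```text
(no output)
```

No views are left, so I'll check numerically: release, back off, and compare the orange grip's centroid with the first images.

Call:
jog_arm(rows=[[0,0,0,0,0,0,3],[0,0,0,0,0,0,45],[0,0,0,0,0,0,45],[0,0,0,0,0,0,45],[0,0,0,0,0,0,45],[-0.03,0,0,0,0,0,45],[-0.07,0,0,0,0,0,45],[-0.11,0,0,0,0,0,45],[-0.12,-0.05,0,0,0,0,45],[-0.12,-0.1,0,0,0,0,30],[-0.12,-0.15,0,0,0,0,0],[-0.12,-0.2,0,0,0,0,0],[-0.12,-0.24,0,0,0,0,0],[-0.12,-0.24,0,0,0,0,0],[-0.12,-0.24,0,0,0,0,0]])

```text
time: 19.95
tool_pos: [0.377, -0.0129, 0.1623]
tcp_rot: [1.12, 1.251, -1.129]
wrist_force: [0.3, -0.0, 0.2]
width: -0.0
```

```bash
python3 m8.py 12; cat > g.py <<'E'
import sys
from fit import *
from scipy.optimize import minimize
np.set_printoptions(precision=4,suppress=True)
d=np.array([-np.sin(.11),np.cos(.11)])
for n in sys.argv[1:]:
  for cam,roi in(('top',(368,190,404,215)),('scene',(308,192,338,226))):
    m=mask(cv2.imread(f'pics/{cam}{n}.png'),'orange',roi,110)
    c=np.argwhere(m>0).mean(0)[::-1]; c=(c+.5)/S-.5+roi[:2]
    def e(l): 
        p=np.array([.62,-.0175])+d*l; return proj([[*p,.068 if cam=='top' else .056]],cam)[0]
    L=np.linspace(-.03,.07,401); E=[np.linalg.norm(e(l)-c) for l in L]
    print(n,cam,'centroid',c,'area',m.sum()/16,'l',L[np.argmin(E)],'resid px',min(E))
E
python3 g.py 0 8 12
```

```text
top red [0.5302 0.0764 0.1174] 0.05794942378997803
top blue [0.5372 0.0052 0.1066] 0.10943950712680817
top yellow [ 0.5453 -0.0643  0.1142] 0.046919580549001694
scene red [0.5316 0.078  0.0883] 0.08274159580469131
scene blue [0.5394 0.0074 0.0935] 0.10682082176208496
scene yellow [ 0.5477 -0.0614  0.1182] 0.06840647757053375
20.05 [ 0.3784 -0.0129  0.1626] [ 0.5727 -0.6471  0.5826]
0 top centroid [388.9529 202.0986] area 50.375 l 0.0010000000000000009 resid px 0.317990903708361
0 scene centroid [322.2521 206.2906] area 40.5625 l 0.004750000000000004 resid px 0.11453045510396441
8 top centroid [388.9562 202.1065] area 51.5625 l 0.0010000000000000009 resid px 0.3263519033733477
8 scene centroid [322.2422 206.276 ] area 40.25 l 0.004750000000000004 resid px 0.09840442368626945
12 top centroid [379.0292 203.1191] area 50.0625 l 0.03 resid px 0.2739748104951599
12 scene centroid [319.2837 211.1563] area 40.375 l 0.03375 resid px 0.05169802530787786
```

```bash
python3 - <<'E'
from fit import *
np.set_printoptions(precision=4,suppress=True)
rk=np.array([.5429,.0052]);a=.111;Rm=np.array([[np.cos(a),-np.sin(a)],[np.sin(a),np.cos(a)]])
for k,(u,v) in zip((.072,0,-.072),((251,222),(421,205),(590.5,187))):
    w=world(((u+.5)/7-.5+330,(v+.5)/7-.5+190),'top',.036)[:2]; l=Rm.T@(w-rk); print('tab local',l,'lock0',l[1]-k+.036)
# brightness across tab rows after the move: profile along local y at x=tab middle, z=.036
for n in('0','8','12'):
    im=cv2.cvtColor(cv2.imread(f'pics/top{n}.png'),cv2.COLOR_BGR2GRAY).astype(np.float32)
    for X in(.040,.062):
        Y=np.arange(-.125,.126,.004); P=[[*(rk+Rm@[X,y]),.036] for y in Y]; q=proj(P,'top').astype(np.float32)
        print(n,X,cv2.remap(im,q[None,:,0],q[None,:,1],cv2.INTER_LINEAR)[0].astype(int).tolist())
E
```

```text
tab local [0.0276 0.0412] lock0 0.00515220553046844
tab local [ 0.027  -0.0311] lock0 0.004927952565862859
tab local [ 0.0268 -0.1032] lock0 0.004762173999780718
0 0.04 [146, 102, 74, 112, 162, 182, 183, 171, 137, 134, 114, 72, 59, 58, 58, 59, 62, 91, 163, 174, 111, 108, 161, 183, 184, 172, 142, 142, 162, 210, 209, 176, 179, 209, 205, 145, 127, 128, 90, 109, 166, 185, 186, 175, 156, 142, 103, 66, 60, 59, 59, 64, 71, 119, 176, 144, 81, 62, 64, 66, 66, 66, 67]
0 0.062 [152, 120, 98, 119, 156, 173, 169, 137, 104, 93, 85, 83, 89, 96, 101, 102, 103, 107, 107, 96, 84, 107, 150, 171, 170, 158, 119, 89, 84, 82, 89, 102, 110, 109, 108, 107, 105, 101, 96, 120, 161, 179, 182, 171, 132, 104, 98, 95, 96, 100, 104, 107, 108, 108, 101, 85, 73, 64, 61, 60, 61, 60, 62]
8 0.04 [143, 101, 73, 110, 160, 179, 180, 168, 135, 133, 122, 149, 205, 199, 170, 190, 215, 207, 184, 169, 109, 107, 158, 180, 180, 169, 140, 139, 159, 207, 206, 173, 176, 206, 202, 143, 125, 125, 89, 107, 163, 182, 182, 173, 153, 142, 130, 153, 176, 168, 193, 220, 204, 157, 174, 142, 80, 62, 64, 65, 66, 64, 66]
8 0.062 [149, 117, 98, 
[... 161 characters left out ...]
0, 95, 119, 158, 176, 178, 168, 129, 102, 97, 94, 95, 99, 103, 106, 108, 106, 99, 83, 73, 65, 60, 60, 60, 60, 61]
12 0.04 [144, 101, 69, 64, 64, 64, 64, 73, 132, 191, 174, 162, 179, 184, 183, 167, 150, 141, 134, 129, 92, 63, 59, 61, 64, 77, 143, 194, 181, 185, 186, 184, 181, 159, 136, 114, 121, 119, 80, 60, 60, 63, 65, 84, 162, 198, 179, 186, 187, 185, 180, 162, 136, 109, 121, 110, 73, 60, 61, 64, 65, 66, 66]
12 0.062 [147, 101, 69, 65, 65, 64, 69, 84, 94, 94, 100, 122, 150, 173, 179, 155, 111, 94, 94, 89, 86, 90, 93, 91, 89, 88, 91, 99, 116, 157, 169, 168, 166, 142, 101, 84, 79, 76, 73, 75, 81, 88, 93, 94, 100, 111, 130, 161, 177, 183, 180, 148, 105, 100, 96, 83, 77, 84, 88, 85, 83, 82, 86]
```

The tab centres now lie about 0 to 2 mm from the slot middles, and the initial lock value was about 5 mm, so the lock is near 34–36 mm. To be sure, I'll push once more with closed fingers from behind the grip.

```bash
python3 -c "
from plan import *
plan(.6197,-.022,.045,.11+np.pi/2)"
```

```text
t 20.05 q [-0.0903 -0.297   2.2417 -0.0107  1.1934 -0.1991] tcp [ 0.3784 -0.0129  0.1626] F [ 0.5727 -0.6471  0.5826] w -0.004
shift [0.1183 0.2386 0.0349] turn [ 0.0028  0.0104 -0.0014] toolY [0.9936 0.1126 0.0014] toolZ [ 0.1125 -0.9936  0.0104]
```

Call:
jog_arm(rows=[[0,0.05,0.01,0,0,0,0],[0,0.1,0.02,0,0,0,0],[0,0.15,0.03,0.003,0.01,0,0],[0,0.2,0.035,0.003,0.01,-0.001,0],[0,0.2386,0.035,0.003,0.01,-0.001,0],[0,0.2386,0.035,0.003,0.01,-0.001,0],[0,0.2386,0.035,0.003,0.01,-0.001,0],[0.04,0.2386,0.035,0.003,0.01,-0.001,0],[0.08,0.2386,0.035,0.003,0.01,-0.001,0],[0.105,0.2386,0.035,0.003,0.01,-0.001,0],[0.118,0.2386,0.035,0.003,0.01,-0.001,0],[0.118,0.2386,0.035,0.003,0.01,-0.001,0],[0.118,0.2386,0.035,0.003,0.01,-0.001,0]])

```text
time: 21.35
tool_pos: [0.6204, -0.0221, 0.0465]
tcp_rot: [1.128, 1.257, -1.127]
wrist_force: [-0.3, 0.3, 0.1]
width: 0.001
```

Call:
jog_arm(rows=[[0,0,-0.003,0,0,0,0],[0,0,-0.006,0,0,0,0],[0,0,-0.009,0,0,0,0],[0,0,-0.011,0,0,0,0],[0,0,-0.011,0,0,0,0]])

```text
time: 21.85
tool_pos: [0.6193, -0.0107, 0.0468]
tcp_rot: [1.128, 1.257, -1.126]
wrist_force: [-0.1, -0.7, -0.0]
width: 0.001
```

No contact yet. Continuing in small steps.

Call:
jog_arm(rows=[[0,0,-0.002,0,0,0,0],[0,0,-0.004,0,0,0,0],[0,0,-0.006,0,0,0,0],[0,0,-0.006,0,0,0,0]])

```text
time: 22.25
tool_pos: [0.6191, -0.0076, 0.0473]
tcp_rot: [1.124, 1.254, -1.127]
wrist_force: [-0.2, -9.8, 1.4]
width: -0.001
```

Call:
jog_arm(rows=[[0,0,-0.002,0,0,0,0],[0,0,-0.004,0,0,0,0],[0,0,-0.006,0,0,0,0],[0,0,-0.007,0,0,0,0],[0,0,-0.007,0,0,0,0]])

```text
time: 22.75
tool_pos: [0.6194, -0.0066, 0.0482]
tcp_rot: [1.117, 1.247, -1.129]
wrist_force: [-0.0, -18.0, 2.7]
width: -0.006
```

It's a hard stop: force rises from 10 to 18 N over 1 mm of compliance. Backing off and retracting.

Call:
jog_arm(rows=[[0,0,0.01,0,0,0,0],[0,0,0.015,0,0,0,0],[-0.03,0,0.015,0,0,0,0],[-0.07,0,0.015,0,0,0,0],[-0.11,0,0.015,0,0,0,0],[-0.12,-0.05,0.015,0,0,0,0],[-0.12,-0.1,0.015,0,0,0,0],[-0.12,-0.15,0.015,0,0,0,0],[-0.12,-0.2,0.015,0,0,0,0],[-0.12,-0.24,0.015,0,0,0,0],[-0.12,-0.24,0.015,0,0,0,0],[-0.12,-0.24,0.015,0,0,0,0],[-0.12,-0.24,0.015,0,0,0,0]])

```text
time: 24.05
tool_pos: [0.3833, -0.0468, 0.1681]
tcp_rot: [1.118, 1.246, -1.127]
wrist_force: [-0.2, -1.4, -0.3]
width: -0.007
```

```bash
python3 m8.py 13; python3 g.py 13; python3 -c "
import cv2
a,b=cv2.imread('pics/top0.png'),cv2.imread('pics/top13.png')
d=(cv2.absdiff(a,b).max(2)>40)
for n,(x0,y0,x1,y1) in dict(bottle_caps=(210,95,330,195),screwdriver=(430,160,495,205)).items(): print(n,d[y0:y1,x0:x1].sum())"
```

```text
top red [0.5295 0.0763 0.123 ] 0.059887900948524475
top blue [0.5365 0.0052 0.1037] 0.11073807626962662
top yellow [ 0.5453 -0.0641  0.1187] 0.04533001407980919
scene red [0.5318 0.0781 0.0872] 0.08240702003240585
scene blue [0.5395 0.0071 0.0989] 0.10787375271320343
scene yellow [ 0.5477 -0.0614  0.1184] 0.06880839169025421
24.15 [ 0.3833 -0.0468  0.1679] [0.2358 0.6493 0.1201]
13 top centroid [378.6605 203.2349] area 49.3125 l 0.031 resid px 0.3509537434723633
13 scene centroid [319.1955 211.3091] area 40.3125 l 0.03475 resid px 0.057556165397996316
bottle_caps 0
screwdriver 0
```

```bash
python3 -c "
from workcell import finish_job
print(finish_job())"
```

```text
the job is handed in; nothing more can be done
None
```

The red and yellow blocks are in the slots behind their own labels with their toes pointing away, and the orange slide is pushed to its stop. I handed the job in at about 24 s of robot time; no verdict is reported.

**Blocks:** Both went into their slots with no contact force. Their final fitted poses agree with the estimated slot centres to about 1–3 mm, apart from one yellow reading about 5 mm off in y. The two cameras disagree with each other by 2–3 mm throughout. The blue block stayed within about 1 mm of its first measured position.

**Slide:** It started about 5 mm from fully open and moved about 30 mm. My first close on the grip missed because the fingers were too high, so I regripped about 9 mm lower. The slide then stopped 7 mm short of the commanded travel, with 24 N against the push. A second push with closed fingers met a hard stop at 18 N and gained about 1 mm. This puts the lock at about 35 of 36 mm, an image estimate good to 1–2 mm, so clearing 33 mm rests mainly on feeling that stop.

**Bystanders:** A before/after comparison of the top images shows no change around the bottle, caps and screwdriver. I had used all 12 picture views before the slide push, so the final checks were numerical only.

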